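# Seat the balance plug and check that the bucket swings

### The arm

A 7-joint arm with a two-finger parallel gripper is mounted at the origin on the work surface; the furniture and walls round the work are solid. World frame = base frame: x ahead of the robot, y to its left, z up, the work surface at z = 0. Lengths are in mm, angles in rad, forces in N, time in s.
With the tool pointing down it reaches from about 400 to 875 mm from the base axis. Payload 4.4 kg.
Tool frame: the origin (TCP) lies on the centre line of the jaws, within the pads' length; the fingertips stand 19 mm ahead of it and the grasp point (between the pads) is the TCP; z points along the fingers, y is the line along which they close (so a half turn about z gives the same grasp; the last joint's range is limited). The gripper opens to 85 mm and grips with 20 to 120 N. Pads are 22 mm wide; open, the fingers measure 114 mm over their backs; the gripper's body (76 mm by 85 mm) begins 54 mm behind the grasp point. The pads swing forward as they close: fully open they stand 13 mm farther back than shut.
Start: joints at [-1.288, 0.628, 0.038, 1.517, -0.027, 0.996, -0.02], TCP at [222.128, 610.882, 250.313] pointing down, gripper open.
Joint ranges: [-3.06, 3.06], [-0.37, 2.12], [-1.25, 1.32], [0.18, 2.47], [-1.1, 4.24], [0.23, 1.98], [-2.94, 2.94]. Speed limits (rad/s): [2.57, 2.57, 3.14, 3.14, 3.14, 3.14, 3.14].

### API

Orientations are given as [roll, pitch, yaw] about the fixed x, y, z axes, in that order (R = Rz(yaw) Ry(pitch) Rx(roll)).
In Python, from cell import ctrl, viewer, silhouettes gives the robot as it stands.
- The arm moves only by the shell command python3 -m creep 'ROWS'. ROWS is JSON, a list of rows, each an object with "jaw": the gripper command: -1 is shut, 1 is fully open, values between are in proportion; "xyz": the shift along the tool's x, y, z in mm, a list of three; "angular": the turn, a rotation vector about the tool's x, y, z in rad, a list of three. In form: [{"jaw": jaw, "xyz": [tx, ty, tz], "angular": [rx, ry, rz]}, ...]. A call has 1 to 12 rows; each row is the pose to reach, as a shift and turn from the pose commanded when the call began, along the tool's axes at that moment; what a row does not reach only later rows make up. A row lasts 1/8 s, in which the tool goes at most 62.5 mm and 10.7 degrees, less where a joint would pass 70% of its speed; a pose out of reach is approached as far as the arm can. A call with a gripper value outside its range is refused whole. The fingers move at their own pace and stop on an object; the grip force is fixed at half the most. Time passes only in rows, so rows that repeat a pose let the fingers close. It gives the time, the measured TCP pose, the force, the opening and the grip force at its end, in the units of the state.
- ctrl.read_state(): the state, without advancing time (a new reading comes with each control period).
- viewer.get_image(name): name is "scene" or "side" or "wrist"; returns (picture, depth): 400x640x3 uint8, red, green, blue; 400x640 float32, mm along the optical axis (not along the pixel's ray), 0 where there is no reading.
- viewer.camera_model(name): a dict with "fx", "fy", "cx", "cy" (pixels), "T" (4x4, takes a point from camera to world coordinates). Camera axes: x right, y down, z forward; pixel columns grow to the right and rows downward; lengths in mm; the calibration is good to about 2 mm. The wrist camera is an equidistant fisheye: a pixel r from the principal point sees the ray r / f radians off the axis. A picture is of the moment at which its call begins: read the wrist's pose just before it. camera_model takes no time and is no camera call; for the wrist camera it gives the pose at the moment of the call.
- ctrl.finish_job(): hands the job in; it is judged then, once.
Trained networks look in the newest picture that a camera, given by its name, has taken for a name from the list of things; names that differ only in an ending like _2 or _b are one class to them, and where a whole thing is asked for, a point or a joint stands for the part that bears it (a point fixed in the world has none). Each returns a list of dicts, best first, with "score" (0 to 1); they miss things now and then, are a little off and sometimes report something else, mostly with a low value. They report only what shows in the picture. A call takes as long as a camera call. They do not tell look-alikes from the thing itself.
- silhouettes(camera, target): "pixels" (400x640 bool, what is visible of it) and "xy" ([column, row] in pixels, amid what is visible of it).
The state is a dict: "clock": time; "qpos": joint angles; "qd": joint speeds; "tau": joint torques, N m; "eef_pos": TCP position; "tool_rot": TCP orientation; "force": force on the tool from outside, world axes, zero at the start; "torque": the same for the moment, N m; "width": finger opening in mm; "gripper_force": force on a finger pad.
Only numpy, scipy, OpenCV 4.12 (cv2) and the standard library are available. Lean on these libraries where they do the work, as an engineer would, in place of code of your own. Each camera call takes 0.05 s, during which the arm holds its last target. There are 200 camera calls.

### The job

Pick the steel balance plug whose taper matches the cup of the swing bucket, seat it fully home and straight in the cup and let go of it. Then press one of the bucket's two tabs down until the bucket has tipped by about 15 degrees, and let go so that it swings back level with the plug still seated. Leave the other two plugs standing where they are.

Things in the scene. Friction and masses are not known exactly. Their poses are not given: they have to be found in the camera images.
- plug_fit_mid (a point): Plug that fits the cup (middle of three sizes). Solid steel plug, about 140 g, 74 mm tall, upright on its small end: cone 24 mm across at the foot to 52 mm at 34 mm height, collar 52 mm across up to 40 mm, then a straight round grip 20 mm across, dark-ringed, up to 74 mm. Point: on its axis 37 mm above the foot (grip spans 3 to 37 mm above it); z up the axis
- plug_slim_mid (a point): Slim plug, too narrow for the cup. Solid steel plug, about 80 g, 74 mm tall, upright on its small end: cone 18 mm across at the foot to 34 mm at 34 mm height, collar 34 mm across up to 40 mm, then a straight round grip 20 mm across, dark-ringed, up to 74 mm. Point: on its axis 37 mm above the foot (grip spans 3 to 37 mm above it); z up the axis
- plug_broad_mid (a point): Broad plug, too wide for the cup. Solid steel plug, about 200 g, 74 mm tall, upright on its small end: cone 40 mm across at the foot to 66 mm at 34 mm height, collar 66 mm across up to 40 mm, then a straight round grip 20 mm across, dark-ringed, up to 74 mm. Point: on its axis 37 mm above the foot (grip spans 3 to 37 mm above it); z up the axis
- cup_mouth (a point): Centre of the mouth of the bucket's aluminium cup, at rim height, 100 mm above the bench. Cup: 50 mm across inside at the rim, 36 mm deep, tapering like the matching plug (22 deg to the axis). z up out of the cup, x towards tab_far, y along the trunnions. The matching plug fully home has its collar's underside about 3 mm and its half-way point about 6 mm above the rim; its foot clears the cup's floor
- stand: Grey stand fixed to the bench that carries the swing bucket: base plate 100 x 140 x 10 mm, two uprights 10 mm thick and 26 mm wide centred 50 mm either side of the middle along y, tops 9 mm above the cup's rim. Origin under the middle of the base, below the cup; x axis along the bucket's two tabs, y along the trunnions
- tab_near (a point): Upper face of the round-ended flat tab on the bucket's x- side, 68 mm from the cup's centre and 1 mm below rim height, 26 mm wide, 4 mm thick, reaching to 85 mm from the centre; it is the tab nearer the robot. Pressing it 17 mm down tips the bucket by 0.25 rad; this takes about 1 N
- tab_far (a point): The same tab on the bucket's x+ side, the one away from the robot
- bucket (a joint): Swing of the bucket about its trunnions (a level axis along the cup's y, 4 mm below the rim), rad: 0 hanging level, negative when tab_near is down, positive when tab_far is down, stops at -0.45 and 0.45. It swings freely and returns to level by its own weight, coming to rest in about 2 s
Things that resemble listed ones, but are neither listed nor needed, are in the scene too. There is more than one size of the stand; the one meant has the size given above.

How it is judged:
By the outcome, as a careful person would: the job done as asked, in the order asked, and still so for the second after the job is handed in, with the robot touching nothing.
It also fails if it takes over 54 s, if anything falls off the work surface, if the arm or the gripper's body presses on something with over 40 N, if the wrist force passes 120 N, or if a joint passes its speed limit or range.

## Working session

There is one attempt and no reset: what is moved stays moved. The work goes in short steps, Python scripts to look and compute and a shell command to move; the robot and the scene stay as the last step left them, time stands still between calls to the robot, and variables do not carry over. Pictures are saved under pics/ and viewed, at most 10 in all, crops included, and the job is handed in when it is done.

```bash
mkdir -p pics; ls; cat > h.py <<'E'
from cell import ctrl, viewer, silhouettes
import numpy as np, cv2
def save(name,cams):
    ims=[]
    for c in cams:
        im,d=viewer.get_image(c); cv2.imwrite(f'pics/{name}_{c}.png',im[:,:,::-1]); np.save(f'pics/{name}_{c}.npy',d)
def world(cam,d,mask):
    m=viewer.camera_model(cam); v,u=np.nonzero(mask&(d>0)); z=d[v,u]
    P=np.c_[(u-m['cx'])/m['fx']*z,(v-m['cy'])/m['fy']*z,z]
    return P@m['T'][:3,:3].T+m['T'][:3,3]
E
python3 - <<'E'
from h import *
s=ctrl.read_state(); print(s['clock'],s['eef_pos'],s['tool_rot'])
for c in ['scene','side']:
    im,d=viewer.get_image(c); cv2.imwrite(f'pics/a_{c}.png',im[:,:,::-1]); np.save(f'pics/a_{c}.npy',d)
    print(c,np.array(viewer.camera_model(c)['T']).round(2)[:3].tolist())
    for t in ['plug_fit_mid','plug_slim_mid','plug_broad_mid','stand','tab_near','bucket']:
        for r in silhouettes(c,t)[:4]:
            p=r['pixels']; P=world(c,d,p)
            if len(P)<5: continue
            print(t,round(r['score'],2),np.round(r['xy']),p.sum(),'med',np.median(P,0).round(),'lo',np.percentile(P,2,0).round(),'hi',np.percentile(P,98,0).round())
E
```

```text
pics
0.0 [221.88710457 610.3154178  249.40891333] [-3.13968341e+00 -1.02496169e-05  2.79282655e+00]
scene [[0.78, -0.39, 0.5, -116.87], [-0.63, -0.49, 0.6, -742.44], [0.01, -0.78, -0.62, 855.33]]
plug_fit_mid 0.49 [324. 233.] 303 med [466. -77.  38.] lo [448. -94.  -3.] hi [514.  -7.  73.]
plug_fit_mid 0.47 [293. 167.] 490 med [551. 173.  95.] lo [472. 132.  -3.] hi [686. 306. 100.]
plug_slim_mid 0.63 [388. 294.] 232 med [ 432. -337.   41.] lo [ 423. -347.    9.] hi [ 450. -319.   74.]
plug_broad_mid 0.74 [294. 169.] 375 med [548. 168.  95.] lo [477. 133.  44.] hi [613. 197. 100.]
plug_broad_mid 0.65 [368. 239.] 443 med [ 539. -180.   38.] lo [ 515. -204.   -0.] hi [ 579. -141.   73.]
stand 0.81 [272. 149.] 378 med [622. 379.  23.] lo [592. 345.   1.] hi [671. 431.  72.]
stand 0.67 [212. 184.] 505 med [329. 332.  35.] lo [292. 291.   2.] hi [379. 376.  72.]
stand 0.6 [293. 182.] 1323 med [532. 154.  33.] lo [480.  94.   2.] hi [604. 231. 104.]
tab_near 0.71 [291. 167.] 375 med [548. 169.  95.] lo [478. 135.  46.] hi [613. 197. 100.]
tab_near 0.71 [208. 174.] 223 med [333. 336.  66.] 
[... 725 characters left out ...]
8. 285.] 1230 med [338. 347.  11.] lo [297. 298.   1.] hi [381. 387.  73.]
stand 0.72 [274. 219.] 146 med [581. 157.  98.] lo [557. 138.  86.] hi [624. 238. 118.]
stand 0.66 [234. 286.] 1320 med [631. 404.  21.] lo [591. 362.   4.] hi [676. 445.  73.]
tab_near 0.61 [229. 273.] 451 med [631. 399.  68.] lo [584. 362.  26.] hi [680. 419.  72.]
tab_near 0.56 [360. 270.] 379 med [335. 336.  69.] lo [287. 315.  32.] hi [394. 356.  72.]
bucket 0.71 [266. 217.] 114 med [593. 152.  98.] lo [568. 133.  92.] hi [623. 178. 101.]
bucket 0.63 [359. 267.] 411 med [335. 336.  69.] lo [286. 303.   6.] hi [393. 360.  73.]
bucket 0.59 [228. 277.] 485 med [632. 396.  67.] lo [584. 324.   1.] hi [683. 420.  73.]
```

```bash
python3 - <<'E'
import cv2,numpy as np
a=cv2.imread('pics/a_scene.png')[110:330,180:440]; b=cv2.imread('pics/a_side.png')[140:320,190:410]
a=cv2.resize(a,(390*1,330),interpolation=3); b=cv2.resize(b,(400,327),interpolation=3)
a=cv2.resize(cv2.imread('pics/a_scene.png')[110:330,180:440],(400,338),interpolation=2)
b=cv2.resize(b,(400,338)); cv2.imwrite('pics/crop1.png',np.hstack([a,b]))
E
```

```text
(no output)
```

View pics/crop1.png

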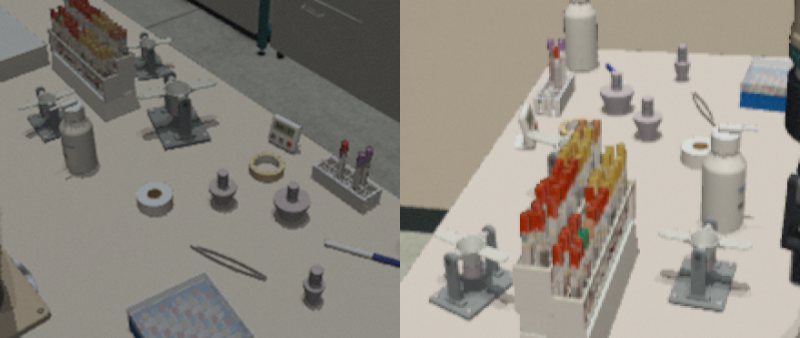

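View pics/a_scene.png

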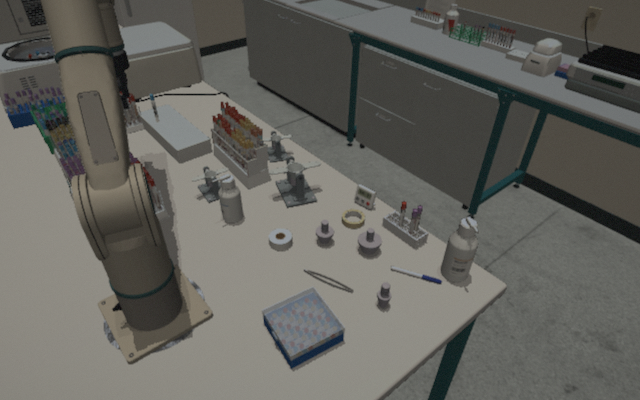

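Seen in the full scene: plugs at (385,295) slim, (325,233) middle, (369,240) broad. The diameters measured fit that order, so the middle one is the match. Stands at (210,184) and (278,148) have rims at 72 mm and are look-alikes. The one at (295,180) has its rim at about 100 mm and is the one meant.

```bash
python3 - <<'E'
from h import *
from scipy.optimize import least_squares
d={c:np.load(f'pics/a_{c}.npy') for c in ['scene','side']}
W={c:world(c,d[c],np.ones((400,640),bool)) for c in d}
A=np.vstack([W['scene'],W['side']])
def near(P,x,y,r): return P[np.hypot(P[:,0]-x,P[:,1]-y)<r]
for n,(x,y) in {'fit':(470,-70),'broad':(545,-170),'slim':(437,-330)}.items():
  for c in W:
    P=near(W[c],x,y,45); g=P[(P[:,2]>46)&(P[:,2]<71)]
    f=least_squares(lambda q:np.hypot(g[:,0]-q[0],g[:,1]-q[1])-10,[x,y],loss='soft_l1')
    col=P[(P[:,2]>25)&(P[:,2]<43)]; r=np.hypot(*(col[:,:2]-f.x).T)
    print(n,c,len(g),f.x.round(1),'maxz',np.percentile(P[:,2],99).round(),'collar r',np.percentile(r,95).round(1))
for c in W:
  P=near(W[c],547,165,110); t=P[(P[:,2]>90)&(P[:,2]<106)]
  print(c,len(t),t[:,:2].min(0).round(),t[:,:2].max(0).round())
  H,xe,ye=np.histogram2d(P[:,0],P[:,1],bins=[np.arange(440,661,20),np.arange(60,281,20)])
# height map
xs=np.arange(400,700,20); ys=np.arange(-40,360,20)
print('y:',ys)
for x in xs:
  print(x,[int(np.max(A[(abs(A[:,0]-x-10)<10)&(abs(A[:,1]-y-10)<10)][:,2],initial=-1)) for y in ys])
E
```

```text
fit scene 48 [472.6 -69.5] maxz 73.0 collar r 26.8
fit side 44 [473.7 -69.4] maxz 74.0 collar r 28.3
broad scene 53 [ 547.1 -172.3] maxz 74.0 collar r 33.4
broad side 40 [ 547.9 -172. ] maxz 74.0 collar r 34.7
slim scene 67 [ 439.5 -330.7] maxz 73.0 collar r 17.5
slim side 29 [ 440.5 -330.2] maxz 73.0 collar r 20.5
scene 383 [468. 109.] [625. 271.]
side 159 [482. 131.] [628. 224.]
y: [-40 -20   0  20  40  60  80 100 120 140 160 180 200 220 240 260 280 300
 320 340]
400 [1, 28, 28, 22, 3, 2, 1, 2, 3, 3, 1, 4, 3, 2, 3, 1, 1, 1, 69, 2]
420 [2, 2, 2, 2, 3, 2, 2, 1, 2, 1, 1, 1, 3, 2, 3, 106, 99, 107, 51, 48]
440 [2, 2, 2, 3, 2, 2, 2, 2, 1, 2, 3, 3, 1, 3, 1, 164, 166, 163, 163, 163]
460 [41, 3, 2, 1, 2, 3, 3, 5, 9, 3, 98, 99, 97, 1, 1, 185, 194, 160, 162, 166]
480 [2, 0, 2, 2, 2, 3, 1, 11, 14, 10, 99, 99, 2, 3, 3, 193, 197, 202, 204, 197]
500 [2, 2, 2, 1, 1, 3, 3, 103, 103, 97, 99, 98, 11, 11, 1, 194, 196, 196, 197, 197]
520 [3, 1, 2, 1, 1, 1, 12, 108, 108, 99, 98, 99, 12, 12, 8, 3, 0, -1, -1, -1]
540 [3, 3, 0, 2, 0, 4, 11, 101, 99, 98, 84, 103, 106, 30, 0, 2, 1, -1, 0, -1]
560 [18, 3, 1, 1, 0, 1, 14, 11, 10, 100, 101, 100, 109, 108, 2, 2, 1, -1, 1, 2]
580 [20, 14, 1, 3, 1, 1, 1, 8, 100, 100, 100, 9, -1, -1, -1, -1, -1, 1, 1, 9]
600 [22, 17, 0, 2, 2, 2, 2, 2, 100, 101, 101, 10, 10, -1, 1, 2, 2, 2, 2, 76]
620 [20, 2, 2, 2, 1, 3, 1, 2, 99, 100, 1, 1, 2, 2, 2, 3, 1, 0, 4, 75]
640 [2, 2, 2, 1, 1, 2, 2, 2, 4, 1, 1, 1, 1, 2, 1, 1, 0, 0, 1, 9]
660 [60, 64, 62, 3, 3, 1, 2, 2, 2, 3, 2, 2, 2, 3, 3, 2, 1, 2, 0, 1]
680 [63, 62, 62, 3, 2, 2, 2, 2, 2, 2, 1, 1, 3, 3, 2, 1, 3, 2, 2, 2]
```

```bash
python3 -m creep '[{"jaw":0.4,"xyz":[-30,-50,-25],"angular":[0,0,0]},{"jaw":0.4,"xyz":[-80,-95,-30],"angular":[0,0,0]},{"jaw":0.4,"xyz":[-120,-142,-30],"angular":[0,0,0]},{"jaw":0.4,"xyz":[-160,-189,-30],"angular":[0,0,0]},{"jaw":0.4,"xyz":[-200,-236,-30],"angular":[0,0,0]},{"jaw":0.4,"xyz":[-240,-284,-30],"angular":[0,0,0]},{"jaw":0.4,"xyz":[-280,-331,-30],"angular":[0,0,0]},{"jaw":0.4,"xyz":[-320,-378,-20],"angular":[0,0,0]},{"jaw":0.4,"xyz":[-360,-425,0],"angular":[0,0,0]},{"jaw":0.4,"xyz":[-400,-473,20],"angular":[0,0,0]},{"jaw":0.4,"xyz":[-440,-520,40],"angular":[0,0,0]},{"jaw":0.4,"xyz":[-468,-553,60],"angular":[0,0,0]}]'
```

```text
clock: 2.2
eef_pos: [474.1, -70.9, 190.1]
tool_rot: [3.141, 0.002, 2.792]
force: [1.1, 0.4, 0.7]
width: 60.1
gripper_force: 0.0
```

```bash
cat >> h.py <<'E'
def wworld(d,m,T):
    v,u=np.nonzero(d>0); z=d[v,u]; du=(u-m['cx'])/m['fx']; dv=(v-m['cy'])/m['fy']; r=np.hypot(du,dv)+1e-9
    k=np.tan(np.minimum(r,1.5))/r; P=np.c_[du*k*z,dv*k*z,z]; ok=r<1.35
    return (P@T[:3,:3].T+T[:3,3])[ok]
def wrist(name):
    m=viewer.camera_model('wrist'); im,d=viewer.get_image('wrist'); cv2.imwrite(f'pics/{name}.png',im[:,:,::-1])
    return wworld(d,m,np.array(m['T'])),im
E
python3 - <<'E'
from h import *
from scipy.optimize import least_squares
s=ctrl.read_state();print(s['eef_pos'],s['qd'])
P,im=wrist('w1'); x,y=473,-70
Q=P[np.hypot(P[:,0]-x,P[:,1]-y)<45]
for lo,hi in [(50,70),(71,80),(35,43)]:
  g=Q[(Q[:,2]>lo)&(Q[:,2]<hi)]; print(lo,len(g),g.mean(0).round(1) if len(g) else '')
  if lo==50 and len(g)>20: print(least_squares(lambda q:np.hypot(g[:,0]-q[0],g[:,1]-q[1])-10,[x,y],loss='soft_l1').x.round(1))
  if len(g): c,r=cv2.minEnclosingCircle(g[:,:2].astype(np.float32)); print(c,r)
E
```

```text
[474.11045769 -70.92535947 190.14000857] [ 0.92087765  0.53755265 -0.09792356 -0.27714747 -0.11475189 -0.26050177
  0.91243931]
50 145 [466.5 -68.   60.5]
[474.1 -70.5]
(472.74530029296875, -69.9700927734375) 10.298007011413574
71 445 [473.2 -70.2  74.7]
(473.76092529296875, -70.3426742553711) 10.432854652404785
35 1700 [470.1 -69.2  40.9]
(473.9528503417969, -70.41414642333984) 26.214372634887695
```

View pics/w1.png

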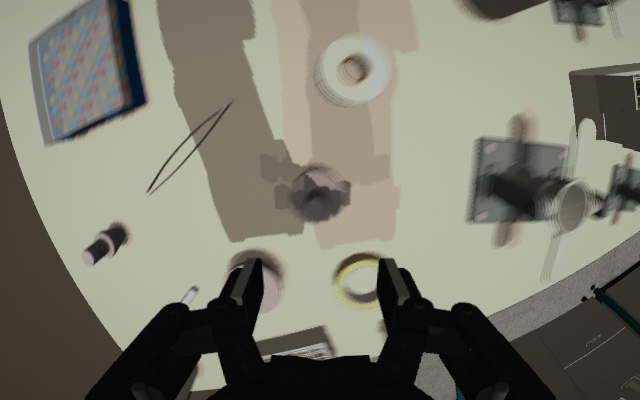

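The middle plug sits at pixel (320,192), with a measured collar radius of 26.2 mm, so it is the right one. The picture is blurred because the arm was still moving. I'll descend part way, settle, and check.

```bash
python3 -m creep '[{"jaw":0.3,"xyz":[0,0,40],"angular":[0,0,0]},{"jaw":0.3,"xyz":[0,0,70],"angular":[0,0,0]},{"jaw":0.3,"xyz":[0,0,70],"angular":[0,0,0]},{"jaw":0.3,"xyz":[0,0,70],"angular":[0,0,0]}]'; python3 - <<'E'
from h import *
s=ctrl.read_state();print(s['eef_pos'],s['tool_rot'],np.abs(s['qd']).max())
P,im=wrist('w2'); x,y=473,-70
Q=P[np.hypot(P[:,0]-x,P[:,1]-y)<40]
for lo,hi in [(71,80),(35,43)]:
  g=Q[(Q[:,2]>lo)&(Q[:,2]<hi)]
  if len(g): c,r=cv2.minEnclosingCircle(g[:,:2].astype(np.float32)); print(lo,np.median(g[:,2]),c,r)
E
```

```text
clock: 2.75
eef_pos: [473.6, -68.7, 121.2]
tool_rot: [3.141, 0.001, 2.793]
force: [-0.5, -0.3, -0.4]
width: 55.3
gripper_force: 0.0
[473.61393459 -68.69759457 121.20910599] [3.14125920e+00 1.33529917e-03 2.79293670e+00] 0.015707943203801734
71 74.82948422693656 (474.0028991699219, -70.66465759277344) 10.358877182006836
35 40.94953619749862 (473.944580078125, -70.39083099365234) 26.26187515258789
```

```bash
python3 -m creep '[{"jaw":0.3,"xyz":[-1,-1.5,35],"angular":[0,0,0]},{"jaw":0.3,"xyz":[-1,-1.5,59],"angular":[0,0,0]},{"jaw":0.3,"xyz":[-1,-1.5,59],"angular":[0,0,0]},{"jaw":-1,"xyz":[-1,-1.5,59],"angular":[0,0,0]},{"jaw":-1,"xyz":[-1,-1.5,59],"angular":[0,0,0]},{"jaw":-1,"xyz":[-1,-1.5,59],"angular":[0,0,0]},{"jaw":-1,"xyz":[-1,-1.5,59],"angular":[0,0,0]},{"jaw":-1,"xyz":[-1,-1.5,59],"angular":[0,0,0]}]'
```

```text
clock: 3.8
eef_pos: [474.4, -70.5, 62.7]
tool_rot: [3.141, 0.003, 2.793]
force: [-0.3, 0.2, 6.1]
width: 18.4
gripper_force: 58.4
```

```bash
python3 -m creep '[{"jaw":-1,"xyz":[0,0,-20],"angular":[0,0,0]},{"jaw":-1,"xyz":[0,0,-70],"angular":[0,0,0]},{"jaw":-1,"xyz":[0,20,-120],"angular":[0,0,0]},{"jaw":-1,"xyz":[-10,65,-150],"angular":[0,0,0]},{"jaw":-1,"xyz":[-20,110,-150],"angular":[0,0,0]},{"jaw":-1,"xyz":[-30,155,-150],"angular":[0,0,0]},{"jaw":-1,"xyz":[-40,200,-150],"angular":[0,0,0]},{"jaw":-1,"xyz":[-46,235,-150],"angular":[0,0,0]},{"jaw":-1,"xyz":[-46,246,-150],"angular":[0,0,0]},{"jaw":-1,"xyz":[-46,246,-150],"angular":[0,0,0]},{"jaw":-1,"xyz":[-46,246,-150],"angular":[0,0,0]},{"jaw":-1,"xyz":[-46,246,-150],"angular":[0,0,0]}]'; python3 - <<'E'
from h import *
s=ctrl.read_state();print(s['eef_pos'],s['tool_rot'],s['force'],np.abs(s['qd']).max())
P,im=wrist('w3'); np.save('pics/w3P.npy',P)
Q=P[np.hypot(P[:,0]-545,P[:,1]-166)<110]; g=Q[(Q[:,2]>93)&(Q[:,2]<104)]
print(len(g)); q=g[:,:2].astype(np.float32); print(cv2.minAreaRect(q), cv2.boundingRect(q))
# silhouettes
for t in ['bucket','tab_near','tab_far','plug_fit_mid']:
    for r in silhouettes('wrist',t)[:3]: print(t,round(r['score'],2),np.round(r['xy']),r['pixels'].sum())
# top-down orthographic map
m=np.zeros((320,320,3),np.uint8)
for p in Q: 
    u,v=int((p[1]-60)*1.5),int((p[0]-440)*1.5)
    if 0<=u<320 and 0<=v<320 and p[2]>5: m[v,u]=cv2.applyColorMap(np.uint8([[np.clip((p[2]-60)*4.5,0,255)]]),2)[0,0]
a=cv2.resize(m,(400,400)); b=cv2.resize(im[:,:,::-1],(400,250)); b=np.vstack([b,np.zeros((150,400,3),np.uint8)])
cv2.imwrite('pics/w3m.png',np.hstack([a,b]))
E
```

```text
clock: 5.3
eef_pos: [600.4, 143.2, 211.6]
tool_rot: [-3.141, -0.0, 2.791]
force: [-0.8, 0.7, -1.6]
width: 18.7
gripper_force: 58.8
[600.36015297 143.2387074  211.55655022] [-3.14087615e+00 -1.06746522e-05  2.79063696e+00] [-0.75536083  0.66754379 -1.64181379] 0.007666195068955194
6715
((532.9730224609375, 185.66763305664062), (104.07999420166016, 167.66574096679688), 36.839149475097656) (468, 108, 146, 160)
bucket 0.72 [552. 151.] 1907
bucket 0.57 [324. 136.] 8774
tab_near 0.96 [551. 150.] 1936
tab_near 0.95 [323. 136.] 8883
tab_far 0.77 [552. 152.] 1858
plug_fit_mid 0.93 [320. 254.] 5260
```

View pics/w3m.png

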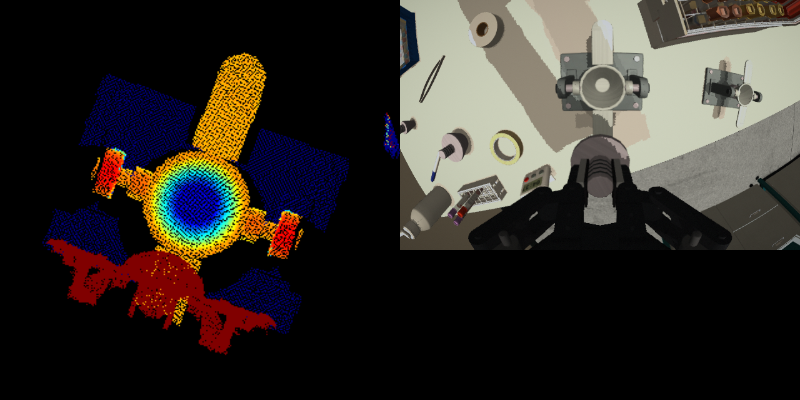

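The height map shows the cup at (195,202) with the near tab running up to (240,60). The wrist view shows the plug in the jaws at (600,165) and the empty cup at (602,88).

```bash
python3 - <<'E'
from h import *
from scipy.optimize import least_squares
P=np.load('pics/w3P.npy'); t=np.tan(np.radians(22))
Q=P[np.hypot(P[:,0]-547.7,P[:,1]-164)<24]; g=Q[(Q[:,2]>70)&(Q[:,2]<96)]
f=least_squares(lambda q:np.hypot(g[:,0]-q[0],g[:,1]-q[1])-(25-(q[2]-g[:,2])*t),[547,164,100],loss='soft_l1')
print(f.x,np.median(abs(f.fun))); c=f.x[:2]
n=P[(P[:,2]>92)&(P[:,2]<104)]; r=np.hypot(*(n[:,:2]-c).T); n=n[(r>50)&(r<88)&(n[:,0]<c[0]-35)]
d=c-n[:,:2].mean(0); yaw=np.arctan2(d[1],d[0]); print('yaw',yaw,'tab z',np.median(n[:,2]),'tab point',c-68*d/np.linalg.norm(d))
# plug in hand
H=P[np.hypot(P[:,0]-600,P[:,1]-143)<45]; H=H[(H[:,2]>130)&(H[:,2]<215)]
h=np.histogram(H[:,2],bins=np.arange(130,216,5)); print(h[0])
k=H[(H[:,2]>184)&(H[:,2]<192)]; k=k[np.hypot(k[:,0]-600,k[:,1]-143)>13]
ff=least_squares(lambda q:np.maximum(0,0)+np.hypot(k[:,0]-q[0],k[:,1]-q[1])-q[2],[600,143,20]) if len(k)>10 else None
w=H[(H[:,2]>150)&(H[:,2]<184)]
zf=211.6-62.5
if len(w):
  a=least_squares(lambda q:np.hypot(w[:,0]-q[0],w[:,1]-q[1])-np.minimum(26,12+(w[:,2]-q[2])*14/34),[600,143,zf],loss='soft_l1'); print('cone in hand',a.x,len(w),np.median(abs(a.fun)))
s=ctrl.read_state(); e=np.array(s['eef_pos']); y=s['tool_rot'][2]
dx=c-e[:2]; print('tool shift to cup (tcp)',np.cos(y)*dx[0]+np.sin(y)*dx[1],np.sin(y)*dx[0]-np.cos(y)*dx[1])
if len(w): dx=c-a.x[:2]; print('via plug',np.cos(y)*dx[0]+np.sin(y)*dx[1],np.sin(y)*dx[0]-np.cos(y)*dx[1])
E
```

```text
[549.08378714 164.82935914 101.26049019] 0.3183767873252368
yaw -0.34694564603958217 tab z 100.14558780030958 tab point [485.13552221 187.95119757]
[   0    0    0    0    0    0    0    0    0    0   72 2069  983  210
  458  491  523]
cone in hand [600.53523876 142.8453406  148.8503181 ] 24 0.1792540193258212
tool shift to cup (tcp) 55.35864335436719 1.3929430213928562
via plug 55.86832189193605 3.046235921847483
```

```bash
python3 -m creep '[{"jaw":-1,"xyz":[25,1,0],"angular":[0,0,0]},{"jaw":-1,"xyz":[55.5,2,0],"angular":[0,0,0]},{"jaw":-1,"xyz":[55.5,2,30],"angular":[0,0,0]},{"jaw":-1,"xyz":[55.5,2,50],"angular":[0,0,0]},{"jaw":-1,"xyz":[55.5,2,62],"angular":[0,0,0]},{"jaw":-1,"xyz":[55.5,2,66],"angular":[0,0,0]},{"jaw":-1,"xyz":[55.5,2,66],"angular":[0,0,0]},{"jaw":-1,"xyz":[55.5,2,66],"angular":[0,0,0]}]'; python3 - <<'E'
from h import *
s=ctrl.read_state();e=s['eef_pos'];print(e,s['tool_rot'],s['force'],np.abs(s['qd']).max())
P,im=wrist('w4'); 
H=P[np.hypot(P[:,0]-e[0],P[:,1]-e[1])<60]
zc=e[2]-62.7+40; k=H[abs(H[:,2]-zc)<3]; k=k[np.hypot(*(k[:,:2]-e[:2]).T)<32]
print(zc,len(k), cv2.minEnclosingCircle(k[:,:2].astype(np.float32)))
for c in ['scene']:
  im2,d=viewer.get_image(c)
cv2.imwrite('pics/w4m.png',np.hstack([cv2.resize(im[60:340,180:460,::-1],(400,400)),cv2.resize(im2[120:220,240:340,::-1],(400,400),interpolation=2)]))
E
```

```text
clock: 6.55
eef_pos: [549.8, 165.9, 146.0]
tool_rot: [3.141, 0.001, 2.793]
force: [-0.4, -0.3, -1.5]
width: 18.2
gripper_force: 58.9
[549.75085274 165.89936647 145.98944284] [3.14069287e+00 1.05567294e-03 2.79267600e+00] [-0.4011895  -0.27038996 -1.54772763] 0.0012342874359019844
123.28944283570617 2915 ((547.4601440429688, 166.41000366210938), 25.72442054748535)
```

View pics/w4m.png

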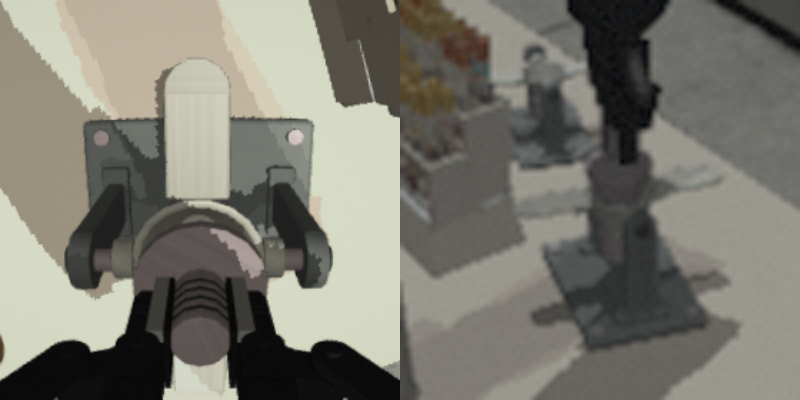

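Just above the cup, the collar at (200,290) in the left crop is concentric with the rim crescent. The bucket is level and the contact force is nil.

```bash
python3 -m creep '[{"jaw":-1,"xyz":[0,-1,6],"angular":[0,0,0]},{"jaw":-1,"xyz":[0,-1,9],"angular":[0,0,0]},{"jaw":-1,"xyz":[0,-1,11],"angular":[0,0,0]},{"jaw":-1,"xyz":[0,-1,12],"angular":[0,0,0]},{"jaw":-1,"xyz":[0,-1,12],"angular":[0,0,0]},{"jaw":-1,"xyz":[0,-1,12],"angular":[0,0,0]}]'
```

```text
clock: 7.4
eef_pos: [549.0, 165.0, 133.4]
tool_rot: [3.141, 0.0, 2.793]
force: [0.1, 0.8, -1.1]
width: 17.9
gripper_force: 58.9
```

```bash
python3 -m creep '[{"jaw":-1,"xyz":[0,0,1],"angular":[0,0,0]},{"jaw":-1,"xyz":[0,0,1],"angular":[0,0,0]},{"jaw":-1,"xyz":[0,0,1],"angular":[0,0,0]}]'; python3 -m creep '[{"jaw":-1,"xyz":[0,0,1],"angular":[0,0,0]},{"jaw":-1,"xyz":[0,0,1],"angular":[0,0,0]},{"jaw":-1,"xyz":[0,0,1],"angular":[0,0,0]}]'
```

```text
clock: 7.78
eef_pos: [549.3, 165.0, 132.5]
tool_rot: [3.141, 0.001, 2.793]
force: [1.7, 0.3, 0.3]
width: 18.5
gripper_force: 59.0
clock: 8.15
eef_pos: [549.5, 165.0, 132.0]
tool_rot: [3.141, 0.001, 2.793]
force: [0.6, 0.4, 6.2]
width: 18.4
gripper_force: 59.7
```

```bash
python3 -m creep '[{"jaw":-0.4,"xyz":[0,0,0],"angular":[0,0,0]},{"jaw":-0.1,"xyz":[0,0,0],"angular":[0,0,0]},{"jaw":-0.1,"xyz":[0,0,0],"angular":[0,0,0]},{"jaw":-0.1,"xyz":[0,0,0],"angular":[0,0,0]},{"jaw":-0.1,"xyz":[0,0,-20],"angular":[0,0,0]},{"jaw":-0.1,"xyz":[0,0,-50],"angular":[0,0,0]},{"jaw":-0.1,"xyz":[-25,0,-80],"angular":[0,0,0]},{"jaw":-0.1,"xyz":[-60,0,-90],"angular":[0,0,0]},{"jaw":-0.1,"xyz":[-60,0,-90],"angular":[0,0,0]},{"jaw":-0.1,"xyz":[-60,0,-90],"angular":[0,0,0]},{"jaw":-0.1,"xyz":[-60,0,-90],"angular":[0,0,0]}]'; cat > chk.py <<'E'
from h import *
import sys
from scipy.optimize import least_squares
s=ctrl.read_state();e=s['eef_pos'];print(s['clock'],e,s['force'],s['width'])
P,im=wrist(sys.argv[1]); im2,d=viewer.get_image('scene'); im3,_=viewer.get_image('side')
c=np.array([549,165]); Q=P[np.hypot(*(P[:,:2]-c).T)<90]; r=np.hypot(*(Q[:,:2]-c).T)
for n,a,b,rr in [('top',135,150,13),('collar',100,122,30)]:
  k=Q[(Q[:,2]>a)&(Q[:,2]<b)&(r<rr)&((r>13)|(n=='top'))]
  if n=='top': k=k[k[:,2]>np.median(k[:,2])-3]
  if len(k)<10: print(n,len(k)); continue
  m=np.median(k[:,2]); k=k[abs(k[:,2]-m)<3]; A=np.c_[k[:,:2]-c,np.ones(len(k))]; q=np.linalg.lstsq(A,k[:,2],rcond=None)[0]
  print(n,len(k),'z',m.round(2),'slope',q[:2].round(3),'circle',cv2.minEnclosingCircle(k[:,:2].astype(np.float32)))
u=np.array([np.cos(-.33),np.sin(-.33)])
l=(Q[:,:2]-c)@u; w=(Q[:,:2]-c)@[-u[1],u[0]]
k=Q[(l<-45)&(l>-82)&(abs(w)<11)&(Q[:,2]>75)]; lk=(k[:,:2]-c)@u
p=np.polyfit(lk,k[:,2],1); print('tab near slope',p[0].round(3),'z at 68',np.polyval(p,-68).round(1))
cv2.imwrite(f'pics/{sys.argv[1]}m.png',np.hstack([cv2.resize(im[40:340,170:470,::-1],(400,400)),cv2.resize(im2[120:220,240:340,::-1],(400,400),interpolation=2)]))
E
python3 chk.py w5
```

```text
clock: 9.52
eef_pos: [603.9, 145.1, 220.6]
tool_rot: [-3.141, -0.002, 2.794]
force: [-0.0, 0.6, 0.2]
width: 38.4
gripper_force: 0.0
9.525 [603.86257489 145.055195   220.57318549] [-0.03768585  0.58830253  0.19307882] 38.44682840493065
top 696 z 144.33 slope [-0.006  0.006] circle ((549.156005859375, 164.4156951904297), 10.121840476989746)
collar 2527 z 110.2 slope [-0.008  0.007] circle ((549.1121215820312, 164.78018188476562), 26.04510498046875)
tab near slope -0.001 z at 68 100.2
```

View pics/w5m.png

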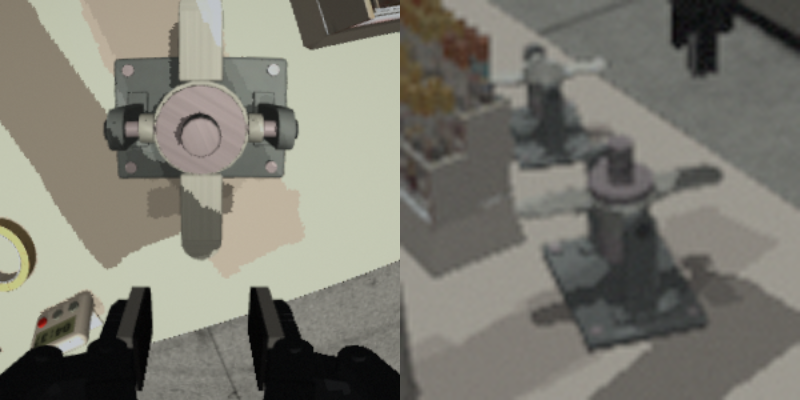

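Seated: the collar top reads 110 and the plug top 144 (the camera reads about 1 mm high). The plug is straight and the bucket level. Next I check the clearance under the wrist camera before pressing the far tab, which is at (200,220) in the left crop.

```bash
python3 - <<'E'
from h import *
e=ctrl.read_state()['eef_pos']; T=np.array(viewer.camera_model('wrist')['T']); print(T[:3,3]-e)
E
python3 -m creep '[{"jaw":-1,"xyz":[-13,0,0],"angular":[0,0,0]},{"jaw":-1,"xyz":[-13,0,40],"angular":[0,0,0]},{"jaw":-1,"xyz":[-13,0,80],"angular":[0,0,0]},{"jaw":-1,"xyz":[-13,0,92],"angular":[0,0,0]},{"jaw":-1,"xyz":[-13,0,92],"angular":[0,0,0]},{"jaw":-1,"xyz":[-13,0,92],"angular":[0,0,0]}]'
```

```text
[-76.36762686  27.46396192 124.84794935]
clock: 10.42
eef_pos: [618.8, 140.0, 130.9]
tool_rot: [3.14, 0.003, 2.793]
force: [0.2, 1.0, 0.3]
width: -0.1
gripper_force: 0.0
```

```bash
python3 -m creep '[{"jaw":-1,"xyz":[0,0,6],"angular":[0,0,0]},{"jaw":-1,"xyz":[0,0,10],"angular":[0,0,0]},{"jaw":-1,"xyz":[0,0,13],"angular":[0,0,0]},{"jaw":-1,"xyz":[0,0,16],"angular":[0,0,0]},{"jaw":-1,"xyz":[0,0,19],"angular":[0,0,0]},{"jaw":-1,"xyz":[0,0,21],"angular":[0,0,0]},{"jaw":-1,"xyz":[0,0,23],"angular":[0,0,0]},{"jaw":-1,"xyz":[0,0,24],"angular":[0,0,0]},{"jaw":-1,"xyz":[0,0,24],"angular":[0,0,0]},{"jaw":-1,"xyz":[0,0,24],"angular":[0,0,0]},{"jaw":-1,"xyz":[0,0,24],"angular":[0,0,0]}]'; python3 chk.py w6
```

```text
clock: 11.8
eef_pos: [617.5, 139.9, 105.4]
tool_rot: [3.142, 0.0, 2.793]
force: [-0.7, 0.6, 0.7]
width: 0.5
gripper_force: 0.2
11.8 [617.4921018  139.87381832 105.36700999] [-0.68141112  0.59393869  0.67674283] 0.46966583201263223
top 2398 z 143.99 slope [-0.074  0.028] circle ((556.5687255859375, 162.09124755859375), 9.581703186035156)
collar 4771 z 110.43 slope [-0.151  0.058] circle ((547.379150390625, 165.71665954589844), 28.209585189819336)
tab near slope -0.166 z at 68 113.0
```

View pics/w6m.png

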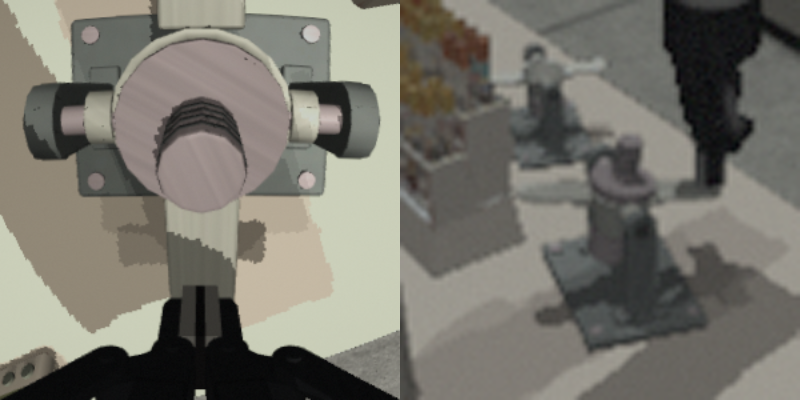

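The tip is about 0.17 rad so far and the plug is still seated, with its collar at (200,130) inside the rim. About 6.5 mm more is needed.

```bash
python3 -m creep '[{"jaw":-1,"xyz":[0,0,2],"angular":[0,0,0]},{"jaw":-1,"xyz":[0,0,4],"angular":[0,0,0]},{"jaw":-1,"xyz":[0,0,5.5],"angular":[0,0,0]},{"jaw":-1,"xyz":[0,0,6.5],"angular":[0,0,0]},{"jaw":-1,"xyz":[0,0,6.5],"angular":[0,0,0]},{"jaw":-1,"xyz":[0,0,6.5],"angular":[0,0,0]}]'; python3 chk.py w7
```

```text
clock: 12.7
eef_pos: [617.5, 139.9, 98.8]
tool_rot: [-3.142, -0.0, 2.793]
force: [-0.6, 0.7, -0.2]
width: 0.0
gripper_force: 0.3
12.7 [617.45408699 139.85353056  98.81427484] [-0.55893422  0.72736393 -0.23385158] 0.010620531162772036
top 1741 z 143.62 slope [ 0.035 -0.02 ] circle ((557.451171875, 161.7198944091797), 8.73248291015625)
collar 4910 z 110.02 slope [ 0.012 -0.004] circle ((546.9910888671875, 165.57923889160156), 28.12851333618164)
tab near slope -0.146 z at 68 117.3
```

```bash
python3 - <<'E'
from h import *
P,im=wrist('w8'); c=np.array([549.1,164.7]); u=np.array([np.cos(-.345),np.sin(-.345)])
l=(P[:,:2]-c)@u; w=(P[:,:2]-c)@[-u[1],u[0]]
for a in range(-90,-25,6):
    k=P[(l>a)&(l<a+6)&(abs(w)<8)&(P[:,2]>90)]
    if len(k): print(a+3,len(k),np.median(k[:,2]).round(1))
E
```

```text
-51 3 113.3
-45 733 113.7
-39 765 111.9
-33 737 110.1
-27 688 108.5
```

About 0.28 rad (16°), so it has tipped by about 15°. I ease it back up, then clear away.

```bash
python3 -m creep '[{"jaw":-1,"xyz":[0,0,-3],"angular":[0,0,0]},{"jaw":-1,"xyz":[0,0,-6],"angular":[0,0,0]},{"jaw":-1,"xyz":[0,0,-9],"angular":[0,0,0]},{"jaw":-1,"xyz":[0,0,-12],"angular":[0,0,0]},{"jaw":-1,"xyz":[0,0,-15],"angular":[0,0,0]},{"jaw":-1,"xyz":[0,0,-18],"angular":[0,0,0]},{"jaw":-1,"xyz":[0,0,-21],"angular":[0,0,0]},{"jaw":-1,"xyz":[0,0,-35],"angular":[0,0,0]},{"jaw":-1,"xyz":[0,0,-70],"angular":[0,0,0]},{"jaw":-1,"xyz":[0,0,-110],"angular":[0,0,0]},{"jaw":-1,"xyz":[0,0,-122],"angular":[0,0,0]},{"jaw":-1,"xyz":[0,0,-122],"angular":[0,0,0]}]'; python3 -m creep '[{"jaw":-1,"xyz":[0,0,0],"angular":[0,0,0]},{"jaw":-1,"xyz":[0,0,0],"angular":[0,0,0]},{"jaw":-1,"xyz":[0,0,0],"angular":[0,0,0]},{"jaw":-1,"xyz":[0,0,0],"angular":[0,0,0]},{"jaw":-1,"xyz":[0,0,0],"angular":[0,0,0]},{"jaw":-1,"xyz":[0,0,0],"angular":[0,0,0]},{"jaw":-1,"xyz":[0,0,0],"angular":[0,0,0]},{"jaw":-1,"xyz":[0,0,0],"angular":[0,0,0]},{"jaw":-1,"xyz":[0,0,0],"angular":[0,0,0]},{"jaw":-1,"xyz":[0,0,0],"angular":[0,0,0]},{"jaw":-1,"xyz":[0,0,0],"angular":[0,0,0]},{"jaw":-1,"xyz":[0,0,0],"angular":[0,0,0]}]'; python3 -m creep '[{"jaw":-1,"xyz":[0,0,0],"angular":[0,0,0]},{"jaw":-1,"xyz":[0,0,0],"angular":[0,0,0]},{"jaw":-1,"xyz":[0,0,0],"angular":[0,0,0]},{"jaw":-1,"xyz":[0,0,0],"angular":[0,0,0]},{"jaw":-1,"xyz":[0,0,0],"angular":[0,0,0]},{"jaw":-1,"xyz":[0,0,0],"angular":[0,0,0]},{"jaw":-1,"xyz":[0,0,0],"angular":[0,0,0]},{"jaw":-1,"xyz":[0,0,0],"angular":[0,0,0]}]'; python3 chk.py w9
```

```text
clock: 14.4
eef_pos: [617.7, 140.0, 221.7]
tool_rot: [3.141, 0.001, 2.793]
force: [-0.0, 0.0, -0.4]
width: -0.1
gripper_force: 0.0
clock: 15.9
eef_pos: [617.5, 139.9, 220.8]
tool_rot: [3.142, -0.0, 2.793]
force: [-0.1, -0.2, -0.8]
width: 0.2
gripper_force: 0.0
clock: 16.9
eef_pos: [617.5, 139.9, 220.8]
tool_rot: [3.142, 0.0, 2.793]
force: [-0.8, -0.6, -0.1]
width: -0.0
gripper_force: 0.0
16.9 [617.48910103 139.8929621  220.80487312] [-0.7630936  -0.60155648 -0.0734001 ] -0.04906126234529062
top 717 z 144.35 slope [-0.002  0.007] circle ((549.3878784179688, 164.50665283203125), 10.009329795837402)
collar 2627 z 110.2 slope [-0.009  0.005] circle ((549.2578125, 164.72476196289062), 26.028486251831055)
tab near slope 0.006 z at 68 100.2
```

View pics/w9m.png

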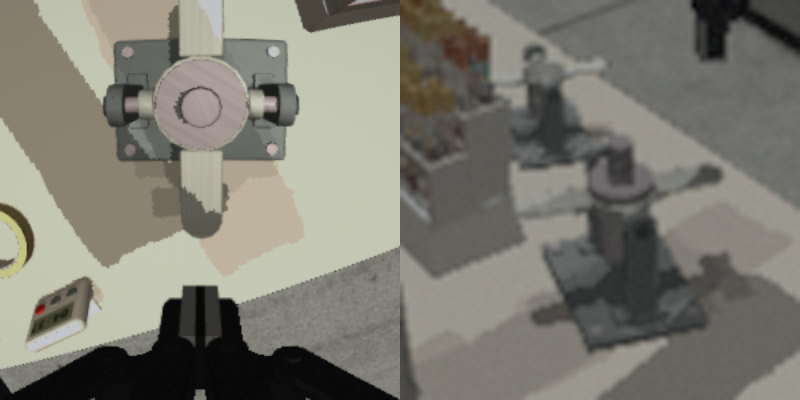

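The bucket is level again with the plug home, its collar at (200,103), and the robot is clear. Handing in.

```bash
python3 -c "
from cell import ctrl; print(ctrl.finish_job())"
```

```text
the job is handed in; nothing more can be done
None
```

The middle plug is seated straight and fully home, the far tab was pressed to a tip of about 16°, and the bucket swung back level with the plug still seated; the other two plugs were not touched, and the job is handed in at about 17 s.

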